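Put the walk things away in the sloped acrylic rack

TASK

Put the red brush, the blue glasses case and the yellow torch away in the clear acrylic rack, each lying flat lengthwise in the lane whose front spring clip has its colour, and slid all the way down the slope under the upper tier until it rests against the back stop. The brush may already be lying in somebody else's lane. Leave everything else where it is.

Things in the scene. Friction and masses are not known exactly. Their poses are not given: they have to be found in the camera images.
- deck: Sloped clear acrylic deck of the rack, fixed, 240 mm long (x), 244 wide (y), tilted 0.21 rad. Origin: centre of its upper surface, 85 mm above the console. x points down the slope, away from the robot; y left; z square out of the surface. Its high front edge (x = -120 mm) is open, with no lip. Things set on it stay put by friction and slide only when pushed.
- stop (a point): Middle of the foot of the back stop's face, where the deck meets it, at x = +120 mm in the deck's frame; the stop is 30 mm high and runs across all lanes. Three lanes along the deck's x, centred at deck y = -80, 0 and +80 mm, 76 mm wide inside; the dividers are 4 mm thick, 11.5 mm high.
- tier_edge (a point): Middle of the front edge of the level clear upper tier that roofs the low end of the lanes (top 142, underside 138 mm above the console), at deck x = +42 mm, about 55 mm out from the deck. Nothing can be set straight down against the stop, but things up to 46 mm high slide under it. Posts carry it at the rack's outer sides; envelopes lie on it behind the stop, to 158 mm.
- clip_red: Red spring clip, fixed on the front rim below the deck's level, marking the lane of the red brush; 26 x 30 x 18 mm. Origin on the front edge, at the middle of its lane's width, 106 mm above the console; x as the rack's level forward direction, y across the lanes. Any of the three lanes.
- clip_blue: Blue spring clip, same, marking the lane of the blue glasses case.
- clip_yellow: Yellow spring clip, same, marking the lane of the yellow torch.
- brush_mid (a point): Centre (half-way up) of the red plastic brush, an oblong block 140 (x, length) x 48 (y) x 42 (z) mm, white pins below (lowest 16 mm is 40 wide, next 14 mm is 42 wide, only the top is 48), 110 to 220 g. It starts flat in the middle lane, pins down, near the high end, which may or may not be its own lane.
- case_mid (a point): Centre (half-way up) of the blue hard glasses case, 140 (x, length) x 50 (y) x 43 (z) mm, 100 to 210 g, flat on the console beside the rack.
- torch_mid (a point): Centre (half-way up) of the square-bodied torch, 125 mm long (x): yellow body 38 wide x 42 high from x = -62.5 to +28.5 mm, black head 50 wide x 46 high from +28.5 to +62.5 mm; this point is 22 mm above the underside. Body and head share one flat underside. 150 to 310 g, flat on the console beside the rack. Either end may lead.
- bowl: Bystander: speckled grey ceramic bowl, 120 mm across, 48 mm high, origin under its centre.
- tin: Bystander: silvery metal tin, 87 x 62 x 36 mm, origin under its centre.
- ball_center (a point): Bystander: centre of the green rubber ball, 60 mm across, on its wooden stand.
- ball_stand: Bystander: wooden ring stand, 56 mm across, 12 mm high, origin under its centre.
- tagring: Bystander: flat steel tag ring, 48 mm across, 5 mm thick, lying on the upper tier of the rack; origin under its centre.
- candle: Bystander: candle jar, 72 mm across, 85 mm high, origin under its centre.
- spray: Bystander: amber bottle, 52 mm across, 170 mm high, origin under its centre.
Mind the look-alikes: they are no part of the job. Of the things shaped like the part that bears case_mid, the blue one is meant. What is shaped like the part that bears torch_mid but green is not meant.

How it is judged:
By the outcome, as a careful person would: the job done as asked, in the order asked, and still so for the second after the job is handed in, with the robot touching nothing.
It also fails if it takes over 67 s, if anything falls off the work surface, if the arm or the gripper's body presses on something with over 40 N, if the wrist force passes 120 N, or if a joint passes its speed limit or range.

ROBOT

A 6-joint arm with a two-finger parallel gripper is mounted at the origin on the work surface. World frame = base frame: x ahead of the robot, y to its left, z up, the work surface at z = 0. Lengths are in mm, angles in rad, forces in N, time in s.
With the tool pointing down it reaches from about 425 to 1125 mm from the base axis. Payload 14.9 kg.
Tool frame: the origin (TCP) lies between the finger pads; the fingertips stand 14 mm ahead of it and the grasp point (between the pads) lies 5 mm behind it; z points along the fingers, x is the direction in which the jaws open and shut, and the axes are right-handed (so a half turn about z gives the same grasp; the last joint's range is limited). The gripper opens to 91 mm and grips with 3 to 60 N. Pads are 32 mm wide; open, the fingers measure 118 mm over their backs; the gripper's body (76 mm by 178 mm) begins 60 mm behind the grasp point.
Start: joints at [-1.321, 0.379, 1.734, -0, 1.028, -0.033], TCP at [195.327, -672.209, 227.932] pointing down, gripper open.
Joint ranges: [-2.77, 2.77], [-0.74, 2.19], [0, 2.66], [-1.06, 4.2], [0.31, 2.87], [-3.08, 3.08]. Speed limits (rad/s): [1.89, 1.89, 2.39, 3.14, 3.14, 3.14].

INTERFACE

Orientations are given as a unit quaternion [x, y, z, w].
In Python, from plant import monitor, eyes, job gives the robot as it stands.
- The arm moves only by the shell command python3 -m pendant 'ROWS' [OPENING] [FORCE]. ROWS is a JSON object of lists of equal length, an entry for each row: "offset": the shift along the world's x, y, z in units of 60 mm (1.0 is 60 mm), a list of three; "delta_rot": the turn, a rotation vector about the world's x, y, z in units of 8 degrees (1.0 is 8 degrees), a list of three. A call has 1 to 10 rows; each row is the pose to reach, as a shift and turn from the pose measured when the call began; what a row does not reach only later rows make up. A row lasts 1/8 s, in which the tool goes at most 62.5 mm and 10.7 degrees, less where a joint would pass 70% of its speed; a pose out of reach is approached as far as the arm can. A call with a gripper value outside its range is refused whole. OPENING is the finger opening in mm, from 0 to 91.2, set as the call begins (- or left out, the last holds). The fingers move at their own pace and stop on an object; FORCE is the grip in N (left out, the last holds). Time passes only in rows, so rows that repeat a pose let the fingers close. It gives the time, the measured TCP pose, the force and the opening at its end, in the units of the state.
- monitor.state(): the state, without advancing time (a new reading comes with each control period).
- eyes.capture(name): name is "side" or "top" or "wrist"; returns (picture, depth): 384x512x3 uint8, red, green, blue; 384x512 float32, mm along the optical axis (not along the pixel's ray), 0 where there is no reading.
- eyes.calibration(name): a dict with "vfov" (degrees; the focal length in pixels is half the picture's height over the tangent of half this angle, whatever the lens; pixels are square), "cx", "cy" (the principal point, pixels), "eye" and "rotation" of the camera in the world; the wrist camera has in their place "tool_from_camera" (4x4, takes a point from camera to tool coordinates, whose origin is the TCP and whose axes are the tool frame's). Camera axes: x right, y down, z forward; pixel columns grow to the right and rows downward; lengths in mm; the calibration is good to about 2 mm. A picture is of the moment at which its call begins: read the wrist's pose just before it. calibration takes no time and is no camera call.
- job.job_done(): hands the job in, once; it reports no verdict.
The state is a dict: "time_s": time; "qpos": joint angles; "joint_vel": joint speeds; "joint_efforts": joint torques, N m; "tcp_pos": TCP position; "orientation": TCP orientation; "force": force on the tool from outside, world axes, zero at the start; "moment": the same for the moment, N m; "gripper_width": opening from 0.0 (shut) to 1.0 (fully open).
Only numpy, scipy, OpenCV 4.12 (cv2) and the standard library are available. Lean on these libraries where they do the work, as an engineer would, in place of code of your own. Each camera call takes 0.05 s, during which the arm holds its last target. There are 200 camera calls.

## Working session

There is one attempt and no reset: what is moved stays moved. The work goes in short steps, Python scripts to look and compute and a shell command to move; the robot and the scene stay as the last step left them, time stands still between calls to the robot, and variables do not carry over. Pictures are saved under pics/ and viewed, about 8 in all and at most 12, crops included, and the job is handed in when it is done.

```bash
mkdir -p pics; ls
cat > h.py <<'E'
import numpy as np, cv2
from scipy.spatial.transform import Rotation as R
from plant import monitor, eyes, job
def cam(name, st=None):
    c=eyes.calibration(name); f=192/np.tan(np.radians(c['vfov'])/2)
    if name=='wrist':
        T=np.array(c['tool_from_camera']); Rt=R.from_quat(st['orientation']).as_matrix()
        return f,c['cx'],c['cy'],Rt@T[:3,3]+np.array(st['tcp_pos']),Rt@T[:3,:3]
    return f,c['cx'],c['cy'],np.array(c['eye']),np.array(c['rotation'])
def shot(name,fn=None,scale=1):
    st=monitor.state(); p,d=eyes.capture(name)
    if fn: cv2.imwrite('pics/'+fn,cv2.resize(p[:,:,::-1],None,fx=scale,fy=scale))
    return p,d,cam(name,st)
def cloud(d,C):
    f,cx,cy,e,M=C; v,u=np.mgrid[:d.shape[0],:d.shape[1]]
    P=np.stack([(u-cx)/f*d,(v-cy)/f*d,d],-1)@M.T+e; P[d<=0]=np.nan
    return P
def ray(u,v,z,C):
    f,cx,cy,e,M=C; r=M@np.array([(u-cx)/f,(v-cy)/f,1]); return e+r*(z-e[2])/r[2]
E
python3 - <<'E'
from h import *
print(monitor.state())
for n in('top','side'):
    p,d,C=shot(n,n+'0.png',1.5); np.savez('pics/'+n+'0.npz',p=p,d=d); print(n,C, (d>0).mean())
E
```

```text
pics
{'time_s': 0.0, 'qpos': array([-1.32133173e+00,  3.79413868e-01,  1.73480554e+00,  8.95084464e-06,
        1.02848135e+00, -3.33009504e-02]), 'joint_vel': array([-8.86689584e-04,  5.86016881e-05, -2.06589498e-03,  1.10166293e-03,
        3.20826221e-04,  2.17258950e-03]), 'joint_efforts': array([-2.75185826e-03, -7.63712668e+01, -4.34361863e+01,  6.49442151e-02,
        4.24754620e-02, -1.26714881e-04]), 'tcp_pos': array([ 195.20733742, -671.82120826,  227.27226994]), 'orientation': array([ 7.99689815e-01, -6.00413101e-01, -4.29349544e-04, -3.50214297e-04]), 'force': array([-0.64936988,  0.4618009 , -0.25442886]), 'moment': array([-0.01271938,  0.02381576, -0.05498722]), 'gripper_width': 1.0011910440877858}
top (np.float64(484.40362003024165), 259.991096626774, 188.77503320221632, array([ 256.57037326,   -6.57531047, 1635.20830443]), array([-0.70299758,  0.70693287, -0.0507321 ,  0.05887755])) 0.9959004720052084
side (np.float64(357.60356388182254), 256.9849856033669, 189.2844122481775, array([ 300.28408618,  882.74433131, 1018.51783674]), array([-0.08521928,  0.92114989, -0.37733351,  0.0428949 ])) 0.9960835774739584
```

```bash
sed -i "s/np.array(c\['rotation'\])$/R.from_quat(c['rotation']).as_matrix()/" h.py; grep -n from_quat h.py
```

```text
7:        T=np.array(c['tool_from_camera']); Rt=R.from_quat(st['orientation']).as_matrix()
9:    return f,c['cx'],c['cy'],np.array(c['eye']),R.from_quat(c['rotation']).as_matrix()
```

View pics/top0.png

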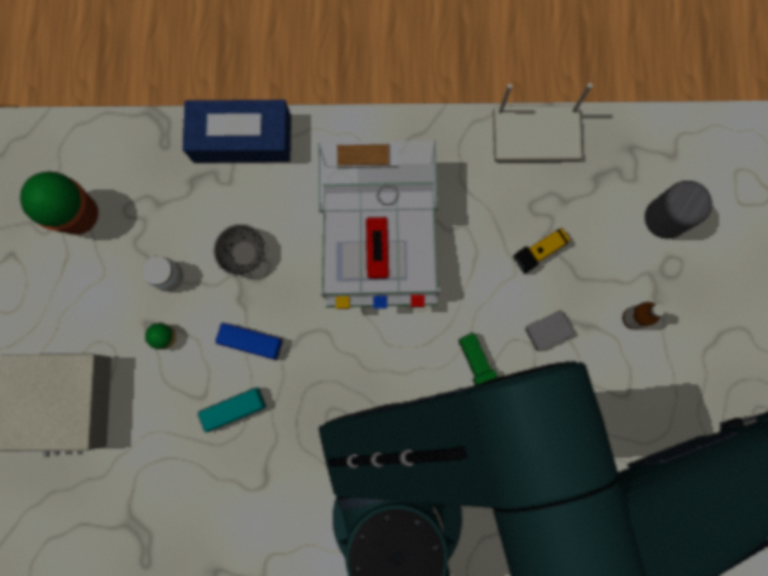

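View pics/side0.png

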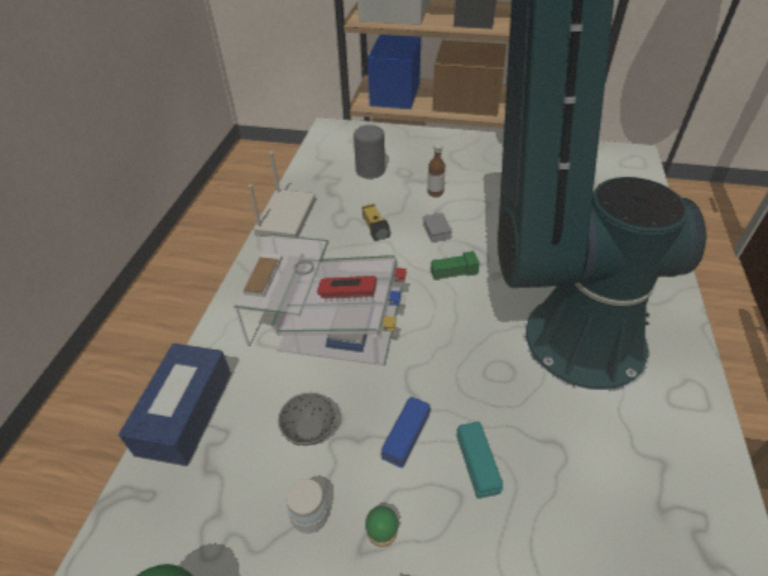

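Seen in the top view (768 px wide): yellow, blue and red clips at (343,302), (380,301) and (418,300), so the red lane is the right-hand one (deck y = -80). The brush is at (377,247), in the middle (blue) lane. Case candidates are blue (250,341) and teal (231,409). Torch candidates are yellow (541,250) and green (477,360). A brush look-alike could be none. I choose the blue case and the yellow torch.

Run:
```python
from h import *
from scipy import ndimage
def comps(p,lo,hi,s,minA,vmin=50):
    h=cv2.cvtColor(p,cv2.COLOR_RGB2HSV); m=(h[...,0]>=lo)&(h[...,0]<=hi)&(h[...,1]>s)&(h[...,2]>vmin)
    n,l,st,c=cv2.connectedComponentsWithStats(m.astype(np.uint8))
    return [(l==i,st[i,4],c[i]) for i in range(1,n) if st[i,4]>minA]
for n in('top','side'):
    z=np.load(f'pics/{n}0.npz'); p,d=z['p'],z['d']; C=cam(n); P=cloud(d,C)
    for nm,lo,hi,s in(('red',0,5,150),('blue',108,125,150),('yel',18,30,150)):
        for m,a,c in comps(p,lo,hi,s,15):
            me=np.nanmedian(P[m],0)
            if me[0]<150 or me[0]>1000: continue
            zt=np.nanpercentile(P[m][:,2],[5,50,90]); r=cv2.minAreaRect(np.argwhere(m)[:,::-1].astype(np.float32))
            # metric rect
            Q=P[m]; Q=Q[np.isfinite(Q[:,2])]; rm=cv2.minAreaRect(Q[:,:2].astype(np.float32))
            print(n,nm,a,c.round(1),'med',me.round(1),'z',zt.round(1),'ray106',ray(*c,106,C).round(1),'rect',np.round(rm[0],1),np.round(rm[1],1),round(rm[2],1))
C=cam('top')
for u,v in((324,293),(440,293),(325,210),(435,210),(323,184),(435,184)): print(ray(u/1.5,v/1.5,110 if v>250 else 142,C).round(1))
```

```text
top red 441 [251.2 165. ] med [564.9  38.  133.2] z [118.4 133.2 145.2] ray106 [573.4  38.4 106. ] rect [570.8  37.7] [133.   43.2] 2.2
top red 66 [278.  200.1] med [459.1 -46.6 106. ] z [ 99.8 106.  110.3] ray106 [459.1 -46.5 106. ] rect [459.9 -46.6] [22.8 27.9] 7.4
top blue 1386 [157.1  84.3] med [850.8 349.6  89.7] z [84.  89.7 94.4] ray106 [848.5 350.1 106. ] rect [858.7 357.9] [224.4 113.4] 89.9
top blue 68 [253.  200.6] med [457.2  33.  106. ] z [ 98.8 106.  111.3] ray106 [457.9  33.  106. ] rect [458.2  33. ] [25.9 23.3] 89.9
top blue 567 [165.4 226.9] med [380.4 323.2  42.2] z [34.9 42.2 47. ] ray106 [375.6 310.4 106. ] rect [381.5 325.8] [135.4  45.2] 74.6
top yel 277 [366.1 162.8] med [ 591.8 -344.4   41. ] z [31.6 41.  45.8] ray106 [ 578.1 -330.8  106. ] rect [ 593.2 -344.4] [35.1 91.3] 31.1
top yel 75 [228.1 201.1] med [457.1 112.6 104.7] z [ 97.8 104.7 109. ] ray106 [456.7 112.4 106. ] rect [457.2 112.6] [26.1 26.2] 1.8
side red 32 [218.1 191.3] med [614.4  56.4 125.1] z [118.3 125.1 128.7] ray106 [619.   35.1 106. ] rect [614.1  53.6] [31.  50.1] 46.2
side red 20 [232.  191.8] med [560.7  56.5 135.7] z [129.9 135.7 137.8] ray106 [569.6  28.9 106. ] rect [560.5  55.9] [10.5 42.3] 84.5
side blue 19 [260.5  39.1] med [  745.7 -1467.6    23.9] z [17.8 23.9 28.8] ray106 [  708.  -1272.8   106. ] rect [  747.9 -1466.3] [80.1 39.4] 13.1
[475.  150.7 110. ]
[473.4 -95.4 110. ]
[647.8 146.9 142. ]
[646.  -85.7 142. ]
[704.7 151.7 142. ]
[702.8 -86.5 142. ]
```

```bash
python3 -m pendant '{"offset":[[0,0,1],[3,6,2],[6,11.4,2],[6,11.4,2],[6,11.4,2],[6,11.4,2],[6,11.4,2],[6,11.4,2],[6,11.4,2],[6,11.4,2]],"delta_rot":[[0,0,0],[0,0,-1],[0,0,-1.95],[0,0,-1.95],[0,0,-1.95],[0,0,-1.95],[0,0,-1.95],[0,0,-1.95],[0,0,-1.95],[0,0,-1.95]]}' 91; python3 -c "
from h import *
print(eyes.calibration('wrist'))"
```

```text
time_s: 1.35
tcp_pos: [456.4, -173.7, 332.4]
orientation: [0.711, -0.703, -0.0, -0.0]
force: [1.2, -1.0, -0.0]
gripper_width: 0.999
{'vfov': 63.90814521022704, 'cx': 251.13288203300786, 'cy': 191.78799821916664, 'tool_from_camera': array([[ 9.99999128e-01, -3.72412714e-04,  1.26697925e-03,
        -8.81532381e-01],
       [ 2.47277107e-05,  9.64524619e-01,  2.63992913e-01,
        -7.36080994e+01],
       [-1.32034699e-03, -2.63992651e-01,  9.64523788e-01,
        -1.57402246e+02],
       [ 0.00000000e+00,  0.00000000e+00,  0.00000000e+00,
         1.00000000e+00]])}
```

```bash
python3 -m pendant '{"offset":[[1.4,3.5,0.8],[1.4,3.5,0.8],[1.4,3.5,0.8],[1.4,3.5,0.8],[1.4,3.5,0.8],[1.4,3.5,0.8]],"delta_rot":[[0,0.5,0],[0,1,0],[0,1.5,0],[0,1.5,0],[0,1.5,0],[0,1.5,0]]}'
python3 - <<'E'
from h import *
p,d,C=shot('wrist','w1.png',1.5); np.savez('pics/w1.npz',p=p,d=d,e=C[3],M=C[4])
P=cloud(d,C)
h=cv2.cvtColor(p,cv2.COLOR_RGB2HSV)
for nm,lo,hi in(('red',0,5),('blue',108,125),('yel',18,30)):
    m=((h[...,0]>=lo)&(h[...,0]<=hi)&(h[...,1]>150)&(h[...,2]>50)).astype(np.uint8)
    n,l,s,c=cv2.connectedComponentsWithStats(m)
    for i in range(1,n):
        if s[i,4]>150:
            Q=P[l==i];Q=Q[np.isfinite(Q[:,2])]; r=cv2.minAreaRect(Q[:,:2].astype(np.float32)); print(nm,s[i,4],c[i].round(),np.median(Q,0).round(1),np.percentile(Q,[2,98],axis=0).round(1).tolist(),[np.round(x,1) for x in r])
E
```

```text
time_s: 2.1
tcp_pos: [540.0, 36.0, 379.9]
orientation: [0.707, -0.699, -0.075, 0.073]
force: [0.6, -0.6, -0.0]
gripper_width: 0.997
red 3457 [250.  95.] [578.6  39.4 130.9] [[507.3, 16.9, 117.7], [636.2, 61.8, 145.9]] [array([564.6,  39.4]), array([147.4,  45.9]), np.float64(1.4)]
red 330 [307. 176.] [458.3 -45.2 106.3] [[445.6, -59.8, 93.4], [470.8, -31.8, 108.0]] [array([430.8, -54.5]), array([87.9, 33.1]), np.float64(18.0)]
blue 309 [253. 176.] [457.5  33.6 106.3] [[444.5, 20.3, 104.6], [469.1, 46.8, 107.7]] [array([456.5,  34.2]), array([25.9, 27.9]), np.float64(1.7)]
blue 287 [ 95. 180.] [404.1 318.4  14.8] [[386.6, 258.3, 7.4], [421.1, 381.1, 19.6]] [array([403.8, 319.2]), array([134.6,   3.6]), np.float64(74.5)]
blue 2025 [ 87. 197.] [385.2 325.5  42.3] [[349.9, 260.6, 35.1], [417.0, 388.3, 44.2]] [array([381.5, 325.7]), array([137. ,  49.6]), np.float64(74.3)]
yel 1019 [496.  77.] [ 591.2 -324.1   41.7] [[562.5, -345.9, 9.7], [615.9, -302.0, 44.3]] [array([ 588.8, -335.4]), array([37.5, 67.3]), np.float64(31.8)]
yel 328 [199. 176.] [455.9 113.2 106.1] [[443.3, 98.7, 104.4], [468.0, 127.6, 107.7]] [array([431.8, 122. ]), array([35. , 82.4]), np.float64(71.0)]
yel 169 [435. 278.] [587.9 -11.3 457.4] [[581.6, -12.2, 452.6], [592.3, -10.4, 458.8]] [array([586.5, -11.5]), array([12.7,  2.2]), np.float64(3.7)]
yel 208 [ 68. 279.] [586.9  85.4 457.3] [[579.5, 84.6, 452.6], [591.1, 86.4, 459.0]] [array([584.9,  85.3]), array([ 2.4, 13.3]), np.float64(88.3)]
```

View pics/w1.png

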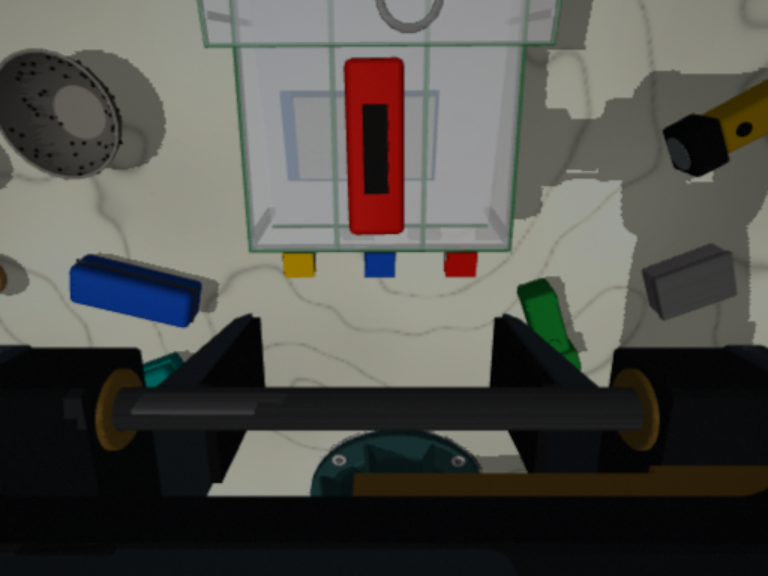

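```bash
python3 -m pendant '{"offset":[[0.6,0.06,-0.8],[0.6,0.06,-1.7],[0.55,0.06,-2.6],[0.5,0.06,-3.5],[0.46,0.06,-4.0],[0.45,0.06,-4.3],[0.45,0.06,-4.33],[0.45,0.06,-4.33]],"delta_rot":[[0,0,0],[0,0,0],[0,0,0],[0,0,0],[0,0,0],[0,0,0],[0,0,0],[0,0,0]]}' 80 25
python3 -m pendant '{"offset":[[0,0,0],[0,0,0],[0,0,0],[0,0,0],[0,0,0],[0,0,0]],"delta_rot":[[0,0,0],[0,0,0],[0,0,0],[0,0,0],[0,0,0],[0,0,0]]}' 30 25
```

```text
time_s: 3.15
tcp_pos: [567.7, 39.0, 121.3]
orientation: [0.707, -0.7, -0.074, 0.073]
force: [0.0, 0.1, 0.8]
gripper_width: 0.879
time_s: 3.9
tcp_pos: [567.8, 39.0, 121.5]
orientation: [0.707, -0.7, -0.074, 0.073]
force: [-0.9, -0.5, 4.9]
gripper_width: 0.525
```

```bash
python3 -m pendant '{"offset":[[-0.3,0,0.5],[-0.3,-0.7,0.55],[-0.3,-1.39,0.5],[-0.3,-1.39,0.4],[-0.3,-1.39,0.12],[-0.3,-1.39,0.08],[0,-1.38,0.02],[0.3,-1.37,-0.05],[0.58,-1.37,-0.11],[0.58,-1.37,-0.12]],"delta_rot":[[0,0,0],[0,0,0],[0,0,0],[0,0,0],[0,0,0],[0,0,0],[0,0,0],[0,0,0],[0,0,0],[0,0,0]]}'
python3 - <<'E'
from h import *
p,d,C=shot('wrist','w2.png',1.5)
E
```

```text
time_s: 5.15
tcp_pos: [603.8, -43.0, 113.7]
orientation: [0.707, -0.7, -0.074, 0.073]
force: [2.6, 0.9, 3.2]
gripper_width: 0.522
```

View pics/w2.png

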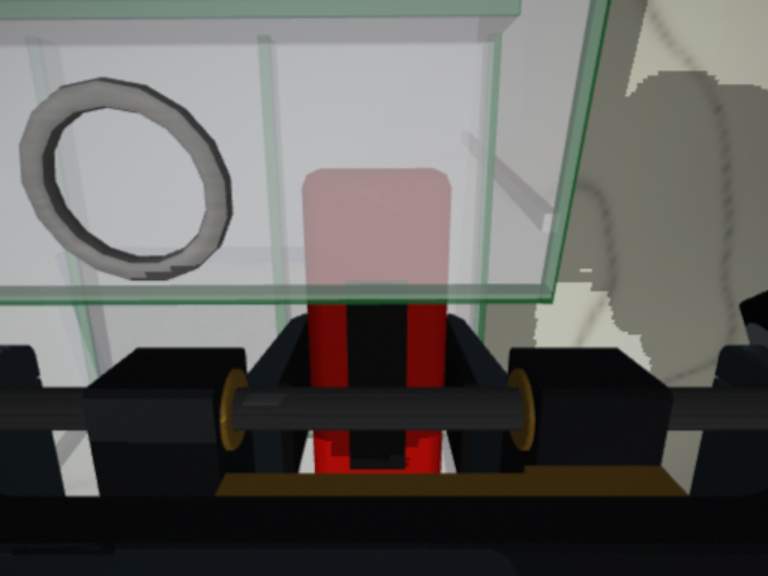

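```bash
python3 -m pendant '{"offset":[[0,0,0],[0,0,0],[0,0,0],[0,0,0.5],[0,0,1.2],[-0.8,-0.01,1.2],[-1.67,-0.02,1.2],[-1.67,-0.02,1.2]],"delta_rot":[[0,0,0],[0,0,0],[0,0,0],[0,0,0],[0,0,0],[0,0,0],[0,0,0],[0,0,0]]}' 62
python3 -m pendant '{"offset":[[0,0,0],[0,0,0],[0,0,-0.6],[0,0,-0.95],[0,0,-0.95],[0.25,0,-1.0],[0.5,0.01,-1.05],[0.7,0.01,-1.1],[0.85,0.01,-1.13],[0.85,0.01,-1.13]],"delta_rot":[[0,0,0],[0,0,0],[0,0,0],[0,0,0],[0,0,0],[0,0,0],[0,0,0],[0,0,0],[0,0,0],[0,0,0]]}' 15
```

```text
time_s: 6.2
tcp_pos: [499.8, -44.1, 185.8]
orientation: [0.707, -0.7, -0.075, 0.073]
force: [0.1, -0.4, -0.1]
gripper_width: 0.679
time_s: 7.45
tcp_pos: [551.3, -43.6, 117.9]
orientation: [0.707, -0.7, -0.075, 0.073]
force: [-0.3, 0.2, -0.7]
gripper_width: 0.162
```

```bash
python3 -m pendant '{"offset":[[0.08,0,-0.017],[0.12,0,-0.025],[0.12,0,-0.025]],"delta_rot":[[0,0,0],[0,0,0],[0,0,0]]}' 
python3 -m pendant '{"offset":[[0.04,0,-0.01],[0.06,0,-0.015],[0.06,0,-0.015]],"delta_rot":[[0,0,0],[0,0,0],[0,0,0]]}'
python3 - <<'E'
from h import *
p,d,C=shot('wrist','w3.png',1.5)
E
```

```text
time_s: 7.82
tcp_pos: [558.6, -43.5, 116.4]
orientation: [0.707, -0.7, -0.075, 0.073]
force: [0.1, 0.9, -0.2]
gripper_width: 0.165
time_s: 8.2
tcp_pos: [562.3, -43.6, 115.5]
orientation: [0.707, -0.7, -0.075, 0.073]
force: [-0.1, 0.4, -0.4]
gripper_width: 0.164
```

View pics/w3.png

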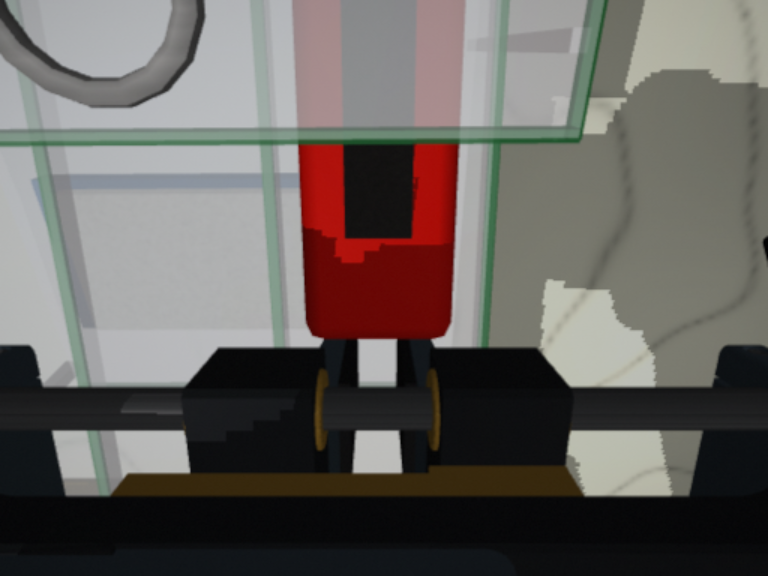

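```bash
for i in 1 2 3; do python3 -m pendant '{"offset":[[0.03,0,-0.006],[0.06,0,-0.013],[0.06,0,-0.013]],"delta_rot":[[0,0,0],[0,0,0],[0,0,0]]}' | grep -E 'tcp|force'; done
python3 - <<'E'
from h import *
p,d,C=shot('wrist'); P=cloud(d,C); h=cv2.cvtColor(p,cv2.COLOR_RGB2HSV)
m=((h[...,0]<5)|(h[...,0]>175))&(h[...,1]>170)&(h[...,2]>50); Q=P[m]; Q=Q[np.isfinite(Q[:,2])&(Q[:,1]>-80)&(Q[:,1]<-10)]; print(len(Q),np.percentile(Q,[0.5,2,50,98],axis=0).round(1))
E
```

```text
tcp_pos: [562.7, -43.6, 115.3]
force: [-26.0, -1.6, 28.1]
tcp_pos: [562.6, -43.6, 115.3]
force: [-30.5, -1.3, 33.4]
tcp_pos: [562.5, -43.6, 115.4]
force: [-31.1, -1.4, 34.2]
9931 [[584.6 -65.8 115.8]
 [585.8 -64.9 117.5]
 [610.1 -42.9 124.7]
 [640.3 -20.4 129.6]]
```

```bash
python3 -m pendant '{"offset":[[-0.4,0,0.15],[-0.5,0,1],[-0.8,0.5,2],[-1.2,1.3,2.6],[-1.6,2.2,3],[-2,3,3],[-2.4,4,3],[-2.7,5,3],[-3,6.17,3],[-3,6.17,3]],"delta_rot":[[0,0,0],[0,0,0],[0,-0.8,0],[0,-1.5,0],[0,-1.5,0],[0,-1.5,0],[0,-1.5,0],[0,-1.5,0],[0,-1.5,0],[0,-1.5,0]]}' 80
python3 - <<'E'
from h import *
s=monitor.state(); print(s['qpos'].round(2), R.from_quat(s['orientation']).as_matrix().round(3))
p,d,C=shot('top'); P=cloud(d,C); np.savez('pics/top1.npz',p=p,d=d)
f,cx,cy,e,M=C
for x,y in((710,-43),(592,-43)):
    q=M.T@(np.array([x,y,60 if x>700 else 85])-e); print(q[:2]/q[2]*f+[cx,cy])
cv2.imwrite('pics/t1.png',cv2.resize(p[60:230,180:340,::-1],None,fx=4,fy=4))
E
```

```text
time_s: 10.68
tcp_pos: [381.4, 329.3, 295.5]
orientation: [0.712, -0.702, -0.01, 0.009]
force: [0.6, -0.4, 0.1]
gripper_width: 0.872
[ 0.66 -0.01  2.07  0.02  1.1   2.21] [[ 0.013 -1.    -0.027]
 [-1.    -0.014  0.002]
 [-0.002  0.027 -1.   ]]
[275.80573984 127.7505077 ]
[276.31167489 160.58880637]
```

View pics/t1.png

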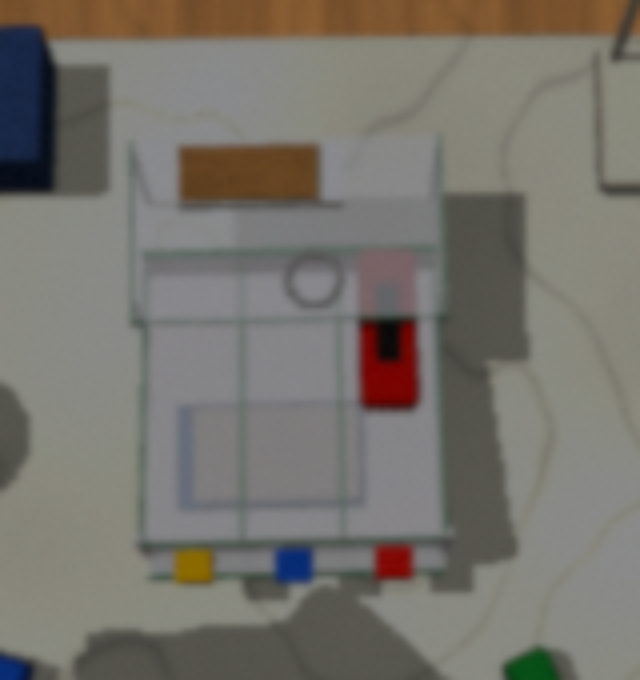

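```bash
python3 -m pendant '{"offset":[[0,0,0],[0,0,0]],"delta_rot":[[0,-0.2,0],[0,-0.2,0]]}' 75
python3 -m pendant '{"offset":[[0,0,0],[0,0,0],[0,0,0],[0,0,0],[0,0,0],[0,0,0],[0,0,0],[0,0,0]],"delta_rot":[[0,0,1.3],[0,0,2.6],[0,0,3.9],[0,0,5.2],[0,0,6.5],[0,0,7.8],[0,0,9.23],[0,0,9.23]]}'
python3 - <<'E'
from h import *
s=monitor.state(); print(s['qpos'].round(2), R.from_quat(s['orientation']).as_matrix().round(3))
p,d,C=shot('wrist','w4.png'); P=cloud(d,C); h=cv2.cvtColor(p,cv2.COLOR_RGB2HSV)
m=(h[...,0]>=108)&(h[...,0]<=125)&(h[...,1]>150)&(h[...,2]>50); Q=P[m]; Q=Q[(Q[:,2]>36)&(Q[:,2]<50)]
Q=Q[np.hypot(*(Q[:,:2]-[382,326]).T)<100]; print(len(Q),np.median(Q,0),cv2.minAreaRect(Q[:,:2].astype(np.float32)))
E
```

```text
time_s: 10.98
tcp_pos: [381.8, 327.7, 295.3]
orientation: [0.711, -0.703, 0.0, -0.001]
force: [1.2, -0.6, 1.2]
gripper_width: 0.82
time_s: 11.98
tcp_pos: [382.2, 326.8, 295.4]
orientation: [0.991, -0.136, -0.001, -0.001]
force: [0.7, -0.6, -0.5]
gripper_width: 0.823
[ 0.66 -0.02  2.08  0.    1.08  0.93] [[ 0.963 -0.269 -0.001]
 [-0.269 -0.963  0.002]
 [-0.001 -0.002 -1.   ]]
3563 [381.06110563 333.38578587  43.33626561] ((379.9002685546875, 327.8948059082031), (137.81179809570312, 48.39332580566406), 74.43877410888672)
```

```bash
python3 -m pendant '{"offset":[[0,0,-1],[0,0,-2],[0,0,-3],[0,0,-3.8],[0,0,-4.3],[0,0,-4.42],[0,0,-4.42]],"delta_rot":[[0,0,0],[0,0,0],[0,0,0],[0,0,0],[0,0,0],[0,0,0],[0,0,0]]}' 75
python3 -m pendant '{"offset":[[0,0,0],[0,0,0],[0,0,0],[0,0,0],[0,0,0],[0,0,0]],"delta_rot":[[0,0,0],[0,0,0],[0,0,0],[0,0,0],[0,0,0],[0,0,0]]}' 30 30
```

```text
time_s: 12.9
tcp_pos: [382.5, 327.0, 30.7]
orientation: [0.99, -0.138, -0.001, -0.001]
force: [0.5, 0.2, 0.1]
gripper_width: 0.819
time_s: 13.65
tcp_pos: [382.9, 327.3, 31.4]
orientation: [0.99, -0.138, -0.0, -0.001]
force: [-2.2, -1.6, 10.1]
gripper_width: 0.548
```

```bash
python3 -m pendant '{"offset":[[0,0,0.8],[0,0,1.8],[0.2,-0.3,2.8],[0.6,-1,3],[1,-1.7,3],[1.4,-2.5,3],[1.8,-3.3,3],[2.3,-4.1,3],[2.87,-4.87,3],[2.87,-4.87,3]],"delta_rot":[[0,0,0],[0,0,-1.2],[0,0,-2.4],[0,0,-3.6],[0,0,-4.8],[0,0,-6],[0,0,-7.2],[0,0,-8.4],[0,0,-9.15],[0,0,-9.15]]}'
python3 -m pendant '{"offset":[[0,0,0],[0,0,0],[0,0,0]],"delta_rot":[[0,1,0],[0.02,1.5,0],[0.02,1.5,0]]}'; python3 -c "
from h import *
s=monitor.state();print(s['qpos'].round(2),R.from_quat(s['orientation']).as_matrix().round(3)); shot('wrist','w5.png',1.5)"
```

```text
time_s: 14.9
tcp_pos: [556.6, 32.5, 211.6]
orientation: [0.711, -0.703, 0.001, -0.001]
force: [-0.9, 0.6, -1.5]
gripper_width: 0.55
time_s: 15.28
tcp_pos: [556.7, 32.9, 211.2]
orientation: [0.708, -0.699, -0.074, 0.071]
force: [-1.3, -0.1, -1.0]
gripper_width: 0.545
[0.01 0.27 1.93 0.01 1.15 1.57] [[ 0.012 -0.979 -0.205]
 [-1.    -0.013  0.003]
 [-0.006  0.205 -0.979]]
```

View pics/w5.png

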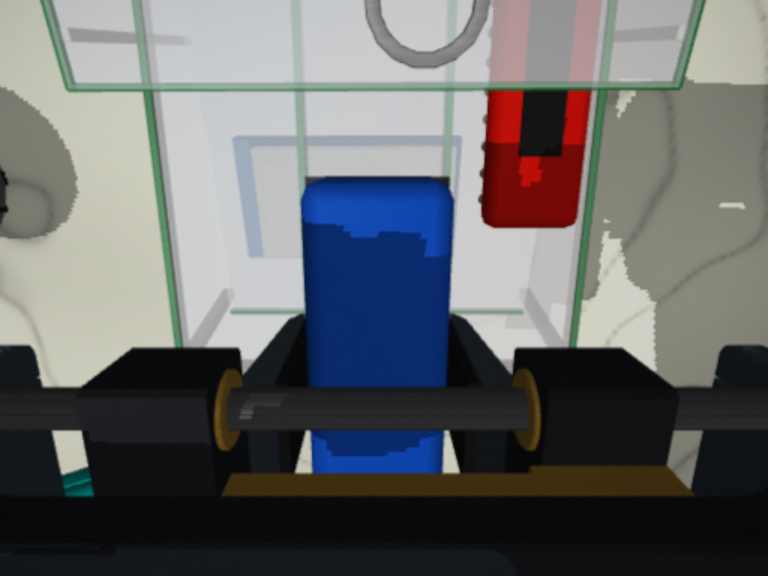

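```bash
python3 -m pendant '{"offset":[[0,0.04,-0.7],[0,0.04,-1.25],[0,0.04,-1.4],[0,0.04,-1.41],[0.25,0.04,-1.46],[0.5,0.05,-1.52],[0.78,0.05,-1.58],[0.78,0.05,-1.59]],"delta_rot":[[0,0,0],[0,0,0],[0,0,0],[0,0,0],[0,0,0],[0,0,0],[0,0,0],[0,0,0]]}'
```

```text
time_s: 16.32
tcp_pos: [604.6, 35.8, 115.6]
orientation: [0.708, -0.699, -0.074, 0.071]
force: [-0.6, -0.2, -1.1]
gripper_width: 0.549
```

```bash
python3 -m pendant '{"offset":[[0,0,-0.02],[0,0,-0.02],[0,0,-0.02],[0,0,0.5],[0,0,1.2],[-0.8,-0.01,1.2],[-1.75,-0.02,1.2],[-1.75,-0.02,1.2]],"delta_rot":[[0,0,0],[0,0,0],[0,0,0],[0,0,0],[0,0,0],[0,0,0],[0,0,0],[0,0,0]]}' 60
python3 -m pendant '{"offset":[[0,0,0],[0,0,0],[0,0,-0.6],[0,0,-0.95],[0,0,-0.97],[0.25,0,-1.02],[0.5,0.01,-1.08],[0.7,0.01,-1.12],[0.9,0.01,-1.17],[0.9,0.01,-1.17]],"delta_rot":[[0,0,0],[0,0,0],[0,0,0],[0,0,0],[0,0,0],[0,0,0],[0,0,0],[0,0,0],[0,0,0],[0,0,0]]}' 15
```

```text
time_s: 17.32
tcp_pos: [495.9, 34.6, 187.4]
orientation: [0.708, -0.699, -0.075, 0.071]
force: [1.0, 0.9, -0.2]
gripper_width: 0.66
time_s: 18.58
tcp_pos: [550.6, 35.2, 116.9]
orientation: [0.708, -0.699, -0.075, 0.071]
force: [0.2, -0.1, -0.5]
gripper_width: 0.166
```

```bash
python3 -m pendant '{"offset":[[0.08,0,0],[0.14,0,-0.01],[0.16,0,-0.015],[0.16,0,-0.015]],"delta_rot":[[0,0,0],[0,0,0],[0,0,0],[0,0,0]]}' | grep -E 'tcp|force'
for i in 1 2 3; do python3 -m pendant '{"offset":[[0.03,0,-0.005],[0.05,0,-0.01],[0.05,0,-0.01]],"delta_rot":[[0,0,0],[0,0,0],[0,0,0]]}' | grep -E 'tcp|force'; done
```

```text
tcp_pos: [560.3, 35.2, 116.1]
force: [0.4, -0.1, 0.2]
tcp_pos: [561.4, 35.2, 115.7]
force: [-13.2, 0.2, 13.6]
tcp_pos: [561.4, 35.2, 115.5]
force: [-23.6, -0.6, 24.0]
tcp_pos: [561.2, 35.2, 115.3]
force: [-23.9, -0.5, 25.3]
```

```bash
python3 -m pendant '{"offset":[[-0.4,0,0.15],[-0.5,0,1],[-0.3,-0.5,2],[0,-1.3,2.6],[0.2,-2.2,3],[0.38,-3.2,3],[0.38,-4.2,3],[0.38,-5.2,3],[0.38,-6.08,3],[0.38,-6.08,3]],"delta_rot":[[0,0,0],[0,0,0],[0,-0.8,0],[0,-1.5,0],[0,-1.5,0],[0,-1.5,0],[0,-1.5,0],[0,-1.5,0],[0,-1.5,0],[0,-1.5,0]]}' 75
python3 -m pendant '{"offset":[[0,0,0],[0,0,0],[0,0,0],[0,0,0],[0,0,0],[0,0,0],[0,0,0]],"delta_rot":[[0,0,-1.3],[0,0,-2.6],[0,0,-3.9],[0,0,-5.2],[0,0,-6.5],[0,0,-7.45],[0,0,-7.45]]}'
python3 - <<'E'
from h import *
s=monitor.state(); m=R.from_quat(s['orientation']).as_matrix(); print(s['qpos'].round(2), m.round(3),np.degrees(np.arctan2(m[1,0],m[0,0])))
p,d,C=shot('wrist','w6.png',1.5); P=cloud(d,C); h=cv2.cvtColor(p,cv2.COLOR_RGB2HSV)
g=(h[...,0]>=18)&(h[...,0]<=32)&(h[...,1]>150)&(h[...,2]>40); Q=P[g]; Q=Q[(Q[:,2]>36)&(Q[:,2]<50)]
Q=Q[np.hypot(*(Q[:,:2]-[590,-340]).T)<100]; print(len(Q),np.median(Q,0),cv2.minAreaRect(Q[:,:2].astype(np.float32)))
E
```

```text
time_s: 21.45
tcp_pos: [583.6, -332.6, 295.0]
orientation: [0.711, -0.703, -0.007, 0.005]
force: [0.0, 0.1, 0.5]
gripper_width: 0.826
time_s: 22.32
tcp_pos: [583.6, -331.8, 295.0]
orientation: [-0.268, 0.963, 0.009, -0.001]
force: [-0.0, 0.3, 0.8]
gripper_width: 0.824
[-0.56  0.27  1.75  0.01  1.14  2.04] [[-0.857 -0.516 -0.007]
 [-0.516  0.856  0.016]
 [-0.003  0.018 -1.   ]] -148.93446608368384
1710 [ 593.21632369 -346.02864092   42.18557966] ((593.0244750976562, -344.80078125), (36.73003005981445, 90.53768920898438), 31.6943416595459)
```

View pics/w6.png

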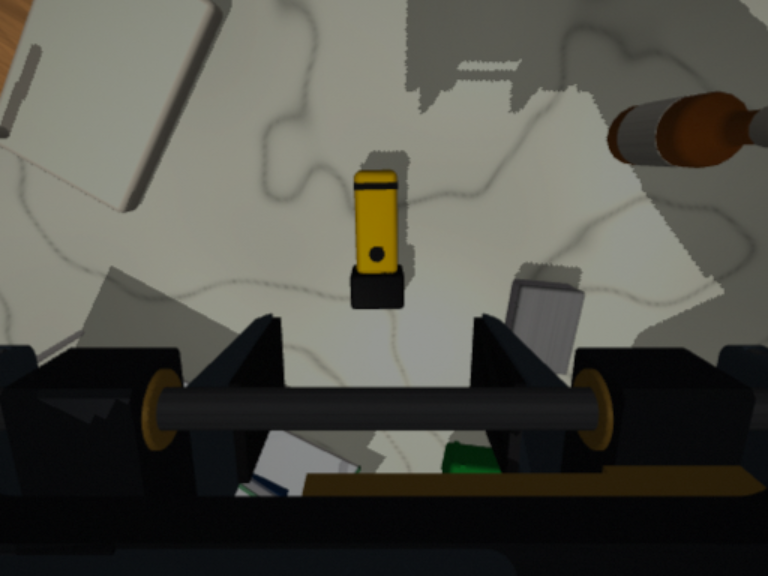

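```bash
python3 -m pendant '{"offset":[[0,0,-1],[0,0,-2],[0,0,-3],[0,0,-3.8],[0,0,-4.3],[0,0.01,-4.42],[0,0.01,-4.42]],"delta_rot":[[-0.11,-0.05,0],[-0.11,-0.05,0],[-0.11,-0.05,0],[-0.11,-0.05,0],[-0.11,-0.05,0],[-0.11,-0.05,0],[-0.11,-0.05,0]]}' 75
python3 -m pendant '{"offset":[[0,0,0],[0,0,0],[0,0,0],[0,0,0],[0,0,0],[0,0,0],[0,0,0]],"delta_rot":[[0,0,0],[0,0,0],[0,0,0],[0,0,0],[0,0,0],[0,0,0],[0,0,0]]}' 20 35
```

```text
time_s: 23.25
tcp_pos: [584.0, -331.3, 30.4]
orientation: [-0.269, 0.963, 0.0, 0.0]
force: [0.1, 0.3, 0.1]
gripper_width: 0.821
time_s: 24.12
tcp_pos: [584.1, -331.4, 30.7]
orientation: [-0.27, 0.963, 0.0, 0.0]
force: [-1.0, 1.2, 5.1]
gripper_width: 0.417
```

```bash
python3 -m pendant '{"offset":[[0,0,0.8],[0,0,1.8],[0,0.3,2.8],[-0.1,1.3,3],[-0.2,2.3,3],[-0.3,3.3,3],[-0.41,4.3,3],[-0.41,5.3,3],[-0.41,6.3,3],[-0.41,7.2,3]],"delta_rot":[[0,0,0],[0,0,0],[0,0,1],[0,0,2.2],[0,0,3.4],[0,0,4.6],[0,0,5.8],[0,0,7],[0,0,7.45],[0,0,7.45]]}'
python3 -m pendant '{"offset":[[0,0.24,0],[0,0.24,0],[0,0.24,0],[0,0.24,0]],"delta_rot":[[0,1,0],[0.02,1.5,0],[0.02,1.5,0],[0.02,1.5,0]]}'; python3 -c "
from h import *
s=monitor.state();m=R.from_quat(s['orientation']).as_matrix();print(s['qpos'].round(2),m.round(3)); shot('wrist','w7.png',1.5)"
```

```text
time_s: 25.38
tcp_pos: [558.9, 102.6, 210.5]
orientation: [0.713, -0.701, -0.001, -0.0]
force: [0.4, -0.7, -2.4]
gripper_width: 0.414
time_s: 25.88
tcp_pos: [558.5, 116.7, 210.2]
orientation: [0.709, -0.698, -0.076, 0.072]
force: [0.1, 0.7, -1.6]
gripper_width: 0.414
[0.15 0.29 1.91 0.04 1.15 1.69] [[ 0.015 -0.978 -0.208]
 [-1.    -0.016  0.004]
 [-0.007  0.207 -0.978]]
```

View pics/w7.png

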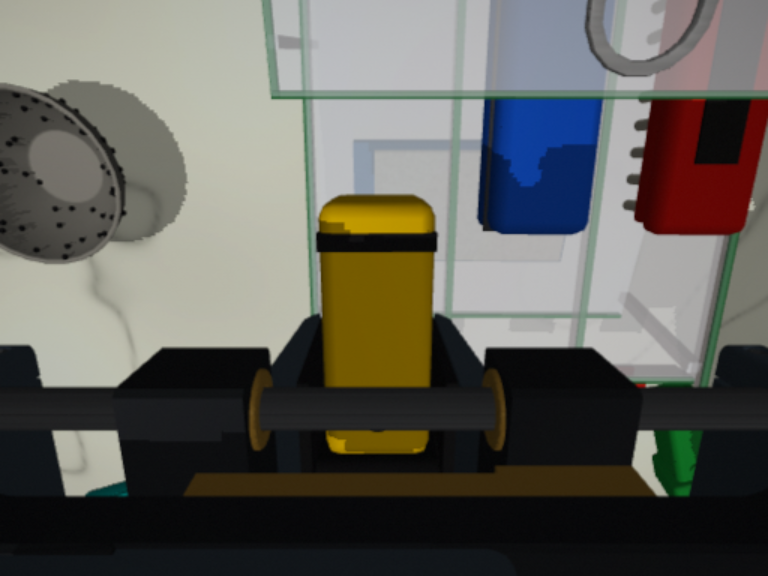

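```bash
python3 -m pendant '{"offset":[[0,-0.02,-0.7],[0,-0.02,-1.25],[0,-0.02,-1.4],[0,-0.02,-1.415],[0.25,-0.02,-1.465],[0.5,-0.01,-1.52],[0.78,-0.01,-1.58],[0.78,-0.01,-1.6]],"delta_rot":[[0,0,0],[0,0,0],[0,0,0],[0,0,0],[0,0,0],[0,0,0],[0,0,0],[0,0,0]]}'
```

```text
time_s: 26.92
tcp_pos: [606.8, 116.1, 114.2]
orientation: [0.709, -0.698, -0.075, 0.072]
force: [-0.1, -0.2, -3.0]
gripper_width: 0.416
```

```bash
python3 -m pendant '{"offset":[[0,0,-0.02],[0,0,-0.02],[0,0,-0.02],[0,0,0.5],[0,0,1.2],[-0.8,-0.01,1.2],[-1.75,-0.02,1.2],[-1.75,-0.02,1.2]],"delta_rot":[[0,0,0],[0,0,0],[0,0,0],[0,0,0],[0,0,0],[0,0,0],[0,0,0],[0,0,0]]}' 57
python3 -m pendant '{"offset":[[0,0,0],[0,0,0],[0,0,-0.6],[0,0,-0.93],[0,0,-0.93],[0.25,0,-0.98],[0.5,0.01,-1.04],[0.7,0.01,-1.08],[0.9,0.01,-1.125],[0.9,0.01,-1.125]],"delta_rot":[[0,0,0],[0,0,0],[0,0,0],[0,0,0],[0,0,0],[0,0,0],[0,0,0],[0,0,0],[0,0,0],[0,0,0]]}' 15
python3 -m pendant '{"offset":[[0.1,0,-0.02],[0.2,0,-0.04],[0.3,0,-0.06],[0.32,0,-0.068],[0.32,0,-0.068]],"delta_rot":[[0,0,0],[0,0,0],[0,0,0],[0,0,0],[0,0,0]]}'
```

```text
time_s: 27.92
tcp_pos: [498.2, 114.7, 186.0]
orientation: [0.709, -0.697, -0.076, 0.072]
force: [-0.5, 0.3, 0.2]
gripper_width: 0.624
time_s: 29.18
tcp_pos: [553.0, 115.3, 118.3]
orientation: [0.709, -0.698, -0.076, 0.072]
force: [-0.6, -1.0, -0.1]
gripper_width: 0.166
time_s: 29.8
tcp_pos: [572.2, 115.3, 114.2]
orientation: [0.709, -0.698, -0.076, 0.072]
force: [-0.0, -0.5, 0.2]
gripper_width: 0.165
```

```bash
for i in 1 2 3; do python3 -m pendant '{"offset":[[0.03,0,-0.005],[0.06,0,-0.012],[0.06,0,-0.012]],"delta_rot":[[0,0,0],[0,0,0],[0,0,0]]}' | grep -E 'tcp|force'; done
```

```text
tcp_pos: [575.0, 115.3, 113.6]
force: [-6.0, -0.9, 6.0]
tcp_pos: [575.1, 115.3, 113.7]
force: [-29.8, -0.7, 32.4]
tcp_pos: [575.0, 115.3, 113.8]
force: [-31.2, -0.5, 33.2]
```

```bash
python3 -m pendant '{"offset":[[-0.4,0,0.15],[-0.5,0,1],[-0.6,0,2],[-1,-0.5,2.8],[-1.5,-1.5,3],[-2,-2.5,3],[-2,-3.5,3],[-2,-4.5,3],[-2,-5.5,3]],"delta_rot":[[0,0,0],[0,0,0],[0,0,0],[0,0,0],[0,0,0],[0,0,0],[0,0,0],[0,0,0],[0,0,0]]}'
python3 - <<'E'
from h import *
a=np.load('pics/top0.npz')['p']; p,d,C=shot('top'); s,_,_=shot('side')
A=cv2.resize(p[60:230,180:340,::-1],None,fx=3.4,fy=3.4); B=cv2.resize(s[130:260,140:290,::-1],(255,221)); 
cv2.imwrite('pics/t2.png',A); 
B=cv2.resize(s[140:260,150:290,::-1],None,fx=5,fy=5); cv2.imwrite('pics/s2.png',B)
E
```

```text
time_s: 32.05
tcp_pos: [454.7, -215.1, 294.2]
orientation: [0.708, -0.697, -0.082, 0.08]
force: [0.7, 0.4, 0.4]
gripper_width: 0.164
```

View pics/t2.png

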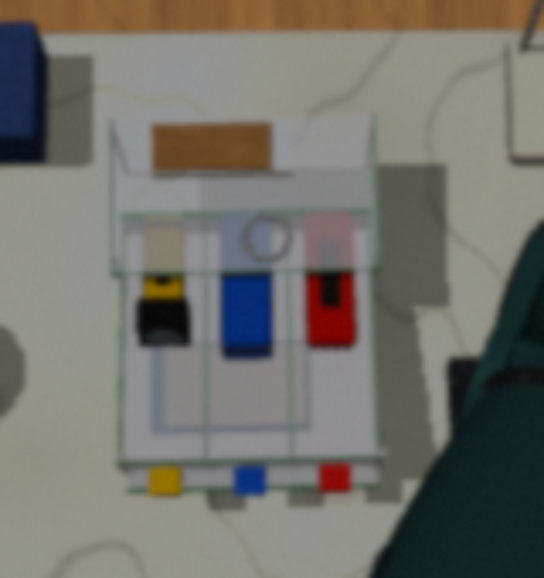

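View pics/s2.png

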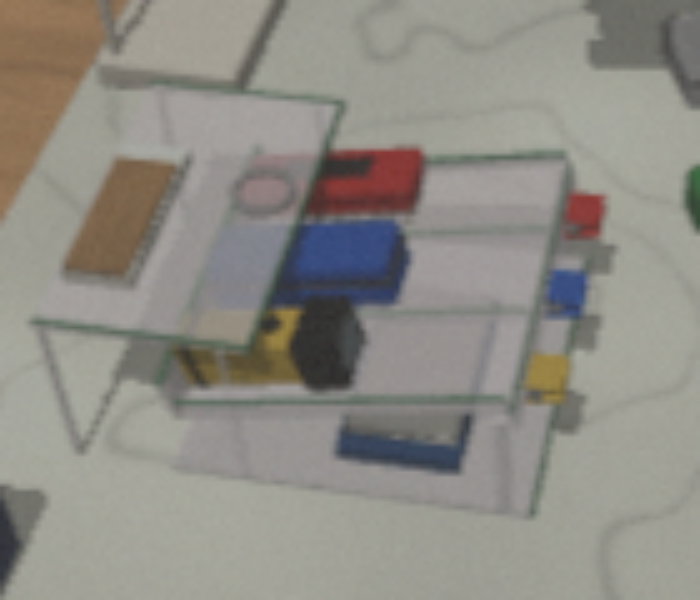

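Run:
```python
from h import *
p,d,C=shot('top'); f,cx,cy,e,M=C; h=cv2.cvtColor(p,cv2.COLOR_RGB2HSV); P=cloud(d,C)
def proj(q): q=M.T@(np.array(q)-e); return (q[:2]/q[2]*f+[cx,cy]).round(1)
D=lambda xd,y,n:[592.5+xd*.978+n*.208,y,85-xd*.208+n*.978]
for nm,y,hh,rr in(('red',-43.5,42,-20),('case',35.5,43,-20),('torch',115.5,46,-5)):
    print(nm,'rear top',proj(D(rr,y,hh)),'rear foot',proj(D(rr,y,0)),'front top',proj(D(120,y,hh-(4 if nm=='torch' else 0))),'stop top',proj(D(120,y,30)))
for u in (251,253,255): print('case',[ (v,p[v,u].tolist(),P[v,u].round(0).tolist()) for v in range(158,168)])
for u in (277,): print('red',[ (v,p[v,u].tolist(),P[v,u].round(0).tolist()) for v in range(156,166)])
for u in (228,): print('torch',[ (v,p[v,u].tolist(),P[v,u].round(0).tolist()) for v in range(154,166)])
```

```text
red rear top [276.8 160.8] rear foot [276.6 166.1] front top [276.2 121.7] stop top [276.1 123.5]
case rear top [251.9 160.8] rear foot [252.3 166.2] front top [252.1 121.7] stop top [252.2 123.7]
torch rear top [226.7 156.3] rear foot [227.8 162.2] front top [227.7 122.1] stop top [228.  123.9]
case [(158, [3, 42, 117], [592.0, 38.0, 127.0]), (159, [2, 41, 113], [589.0, 38.0, 127.0]), (160, [6, 37, 104], [586.0, 39.0, 124.0]), (161, [7, 31, 82], [582.0, 38.0, 127.0]), (162, [15, 27, 56], [581.0, 39.0, 119.0]), (163, [16, 25, 47], [579.0, 39.0, 109.0]), (164, [23, 34, 61], [577.0, 39.0, 104.0]), (165, [65, 70, 88], [577.0, 40.0, 91.0]), (166, [112, 112, 119], [572.0, 39.0, 96.0]), (167, [131, 130, 132], [570.0, 40.0, 89.0])]
case [(158, [1, 42, 117], [590.0, 32.0, 137.0]), (159, [3, 41, 113], [589.0, 32.0, 125.0]), (160, [5, 36, 102], [584.0, 32.0, 132.0]), (161, [7, 31, 82], [582.0, 32.0, 127.0]), (162, [17, 27, 57], [583.0, 33.0, 106.0]), (163, [15, 25, 49], [580.0, 33.0, 104.0]), (164, [24, 33, 61], [577.0, 33.0, 107.0]), (165, [65, 71, 90], [577.0, 33.0, 91.0]), (166, [111, 113, 
[... 792 characters left out ...]
, [587.0, -45.0, 85.0]), (163, [127, 121, 124], [583.0, -45.0, 88.0]), (164, [141, 139, 142], [581.0, -45.0, 85.0]), (165, [144, 142, 146], [577.0, -45.0, 85.0])]
torch [(154, [9, 10, 10], [604.0, 111.0, 133.0]), (155, [11, 9, 9], [602.0, 112.0, 128.0]), (156, [17, 16, 18], [600.0, 112.0, 123.0]), (157, [31, 34, 34], [596.0, 112.0, 126.0]), (158, [37, 42, 41], [595.0, 113.0, 114.0]), (159, [38, 41, 43], [594.0, 113.0, 107.0]), (160, [41, 44, 45], [592.0, 114.0, 99.0]), (161, [63, 64, 66], [590.0, 114.0, 94.0]), (162, [101, 102, 105], [587.0, 115.0, 91.0]), (163, [121, 121, 125], [585.0, 115.0, 85.0]), (164, [125, 125, 129], [580.0, 114.0, 93.0]), (165, [126, 126, 129], [578.0, 115.0, 87.0])]
```

```bash
python3 -c "
from plant import job
print(job.job_done())"
```

```text
the job is handed in; nothing more can be done
None
```

I put all three items away in the order asked and handed the job in at about 32 s of the 67 s allowed; no verdict was reported. Each was gripped, laid flat in its lane, released, then pushed down the slope with nearly closed fingers.

- **Red brush:** moved from the middle (blue) lane to the right-hand lane, which has the red clip.
- **Blue glasses case:** placed in the middle lane. The teal look-alike was not used.
- **Yellow torch:** placed in the left-hand lane with its tail leading. The green look-alike was not used.

**Back stop:** every push ended in a firm halt, at about 24 to 31 N along the world's x. In the top view, all three rear edges lie within about 2 mm of where they should be against the stop. The torch halted about 1 mm short of the position I expected from the other two, within measuring error.

**Other checks:** the tag ring is where it was. I did not measure the other bystanders again, but nothing I saw suggested they had been touched. The arm was clear of everything at hand-in. The pushes also showed an upward wrist force of up to about 34 N that I did not explain, well under the 120 N wrist limit.

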